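# Steady a rocking slide warmer with a wedge

## Robot

A 6-joint arm with a two-finger parallel gripper is mounted at the origin on a cart in front of the work surface, level with it; the furniture and walls round the work are solid. World frame = base frame: x ahead of the robot, y to its left, z up, the work surface at z = 0. Lengths are in mm, angles in rad, forces in N, time in s.
With the tool pointing down it reaches from about 350 to 950 mm from the base axis. Payload 17.4 kg.
Tool frame: the origin (TCP) lies at the centre of the arm's flange, where the gripper is bolted on; the fingertips stand 186 mm ahead of it and the grasp point (between the pads) lies 167 mm ahead of it; z points along the fingers, y is the line along which they close (so a half turn about z gives the same grasp; the last joint's range is limited). The gripper opens to 93 mm and grips with 3 to 60 N. Pads are 15 mm wide; open, the fingers measure 128 mm over their backs; the gripper's body (75 mm by 188 mm) begins 65 mm behind the grasp point.
Start: joints at [1.173, 0.116, 1.442, -0, 1.584, -0.038], TCP at [237.667, 631.782, 404.746] pointing down, gripper open.
Joint ranges: [-2.83, 2.83], [-0.83, 2.19], [0.07, 2.5], [-1.14, 4.28], [0.01, 3], [-2.97, 2.97]. Speed limits (rad/s): [1.89, 1.89, 2.22, 3.14, 3.14, 3.14].

## Interface

Orientations are given as a unit quaternion [w, x, y, z].
In Python, from rig import * gives the robot as it stands.
- The arm moves only by the tool drive_tool, never from a script. Its argument "plan" is a list of rows, each an object with "hand": the closure, from -1 (fully open) to 1 (shut); "slide": the shift along the tool's x, y, z in cm, a list of three; "twist": the turn, a rotation vector about the tool's x, y, z in degrees, a list of three. A call has 1 to 12 rows; each row shifts and turns the commanded pose from where the row before left it, along the tool's axes as they then stand; what a row does not reach is not made up. A row lasts 1/12 s, in which the tool goes at most 41.7 mm and 7.16 degrees, less where a joint would pass 70% of its speed; a pose out of reach is approached as far as the arm can. A call with a gripper value outside its range is refused whole. The fingers move at their own pace and stop on an object; the grip force is fixed at half the most. Time passes only in rows, so rows that do not move let the fingers close. It gives the time, the measured TCP pose, the force, the opening and the grip force at its end, in the units of the state.
- read_state(): the state, without advancing time (a new reading comes with each control period).
- camera(name): name is "scene" or "top" or "wrist"; returns a dict with "frame" (420x560x3 uint8, red, green, blue), "fx", "fy", "cx", "cy" (pixels), "position" and "rotation" of the camera in the world; the wrist camera has in their place "T_tool_cam" (4x4, takes a point from camera to tool coordinates, whose origin is the TCP and whose axes are the flange's). Camera axes: x right, y up, looking along -z (the intrinsics and any distortion apply to the point x, -y, -z); pixel columns grow to the right and rows downward; lengths in mm; the calibration is good to about 2 mm. The wrist camera is an equidistant fisheye: a pixel r from the principal point sees the ray r / f radians off the axis. A picture is of the moment at which its call begins: read the wrist's pose just before it. There is no depth.
- sign_off(): hands the job in; it is judged then, once.
The state is a dict: "time_s": time; "joint_positions": joint angles; "qvel": joint speeds; "tau": joint torques, N m; "eef_pos": TCP position; "eef_rot": TCP orientation; "force": force on the tool from outside, world axes, zero at the start; "ft_torque": the same for the moment, N m; "opening": finger opening in mm; "grasp_force": force on a finger pad.
Only numpy, scipy, OpenCV 4.12 (cv2) and the standard library are available. Lean on these libraries where they do the work, as an engineer would, in place of code of your own. Each camera call takes 0.05 s, during which the arm holds its last target. There are 200 camera calls.

## Task

The slide warmer on the desk rocks, because the screw foot at the front-left corner is too short to reach the desk. With your fingertips, slide the orange wedge, thin end first, under that foot until it is just snug, with the other three feet still standing on the desk; then press down firmly on the plate above that foot to feel that the corner no longer dips (push the wedge a little further if it does), and take your hand away. Pick nothing up, and leave the warmer, its tray of slides, the coverslip box and the forceps where they are.

Things in the scene. Friction and masses are not known exactly. Their poses are not given: they have to be found in the camera images.
- warmer: slide warmer: loose white box with dark metal top plate, 1.0 to 1.6 kg, 180 (x) x 230 (y) x 60 mm high, its underside 24 mm above the desk. Origin: middle of its outline at desk level; +x to its back, +y to its left (seen from its control panel), z up. It stands level on three of its four feet (x = +-70, y = +-95 mm); 1 to 2 N on the plate above the front-left foot tips it down there
- wedge: loose orange plastic wedge, 60 g, 100 mm long, 45 mm wide, 2 mm thick at the thin end rising evenly to 20 mm at the back. Origin: centre of its underside; +x to the thin end. Lies flat left of the warmer, thin end towards the short foot, 13 to 48 mm from the housing's side, up to 12 mm and 0.15 rad out of line. It stays where it is left
- wedge_tip (a point): middle of the wedge's thin end, on the desk
- wedge_back (a point): centre of the wedge's upright back face (45 x 20 mm), 10 mm above the desk: the face to push. It slides with about 0.3 N; once it meets the foot the resistance climbs within a few mm, and 2 to 3 N means snug. Pushed on with 4 to 8 N (weight and friction differ) it jacks the corner up, so that another foot leaves the desk, and shoves the warmer round
- foot_front_left (a point): point straight below the axis of the short foot, at the level of the other feet's undersides (desk level while the warmer is level), 20 mm inside the housing's left side. The foot has a rubber pad 24 mm wide, domed underneath (12 mm radius), and hangs 5 to 10 mm above this point: how far differs each time
- foot_front_right (a point): underside of the front-right foot, a good one
- foot_back_left (a point): underside of the back-left foot, a good one
- foot_back_right (a point): underside of the back-right foot, a good one
- test_spot (a point): point on the top plate, 60 mm above the desk, straight above the short foot, 20 mm from two edges: where to press for the test
- slide_tray: flat aluminium tray with four stained slides, 100 x 134 x 9 mm, 150 g, lying loose on the warmer's plate, at least 40 mm clear of the test spot. Origin: centre of its underside
- coverslips: small blue and white box of cover glasses, 35 x 35 x 22 mm, standing on the desk to the left of the warmer, beyond the wedge. Origin: centre of its underside
- forceps: steel forceps, 124 mm long (y), 15 mm wide, 9 mm high, lying on the desk in front of the warmer. Origin: centre of its underside
- monitor: fixed computer monitor behind the warmer and the wedge, turned. Origin: centre of its round base (240 mm wide, 19 mm high) on the desk; the screen spans y = +-200 mm, x = -50 to +30 mm, from 94 to 436 mm above the desk. Keep hand and arm clear of it, also when swinging in from the start pose beyond its left edge

How it is judged (in metres and radians):
On the way, in this order (a step that is already met when the one before it is completed fails the run):
1. the wedge's thin end has gone in below the short foot and the wedge bears against the foot (contact force between wedge and warmer above 0.2 N and y of wedge_tip in the frame of warmer below 0.088 m), for 0.2 s.
2. the fingers press on the warmer at the test spot with more than 3 N and the corner, carried by the wedge, stays up (dips less than 1.5 mm) (contact force between the fingers and warmer above 3 N and horizontal distance between the grasp point and test_spot below 0.06 m and height (world z) of the grasp point above 0.06 m and contact force between wedge and warmer above 2 N and height (world z) of foot_front_left above -0.0015 m), for 0.2 s.
At the end, for the whole second after the job is handed in: The wedge lies flat on the desk with its thin end below the short foot and bears against that foot; the warmer stands level and still: each of the other three feet is less than 1.5 mm off the desk and the wedged corner is within 1.5 mm of level; the tray is still on the plate (contact force between wedge and warmer above 0.1 N and y of wedge_tip in the frame of warmer below 0.088 m and height (world z) of wedge below 0.003 m and height (world z) of foot_front_left between -0.0015 and 0.0015 m and height (world z) of each of foot_front_right, foot_back_left, foot_back_right below 0.0015 m and z of slide_tray in the frame of warmer above 0.057 m and linear speed of each of warmer, wedge below 0.005 m/s); the robot touches nothing.
It fails at once if the wedge is lifted off the desk or stood on end (height (world z) of wedge above 0.008 m or angle between wedge's own z axis and vertical above 0.25 rad).
It fails at once if the warmer is lifted or tipped up (height (world z) of warmer above 0.012 m or angle between warmer's own z axis and vertical above 0.14 rad).
It fails at once if the warmer is shoved more than 15 mm out of its place (distance of warmer from where it was at the start of the episode above 0.015 m).
It fails at once if the slide tray is shifted more than 20 mm (distance of slide_tray from where it was at the start of the episode above 0.02 m).
It fails at once if the coverslip box or the forceps are moved more than 15 mm (distance of any of coverslips, forceps from where it was at the start of the episode above 0.015 m).
It also fails if it takes over 45 s, if anything falls off the work surface, if the arm or the gripper's body presses on something with over 40 N, if the wrist force passes 120 N, or if a joint passes its speed limit or range.

## Working session

There is one attempt and no reset: what is moved stays moved. The work goes in short steps, Python scripts to look and compute and a tool call to move; the robot and the scene stay as the last step left them, time stands still between calls to the robot, and variables do not carry over. Pictures are saved under pics/ and viewed, at most 10 in all, crops included, and the job is handed in when it is done.

Besides the shell and the picture viewer there is one more tool, called after "Call:" in YAML: its name, and indented under it one key for each argument. drive_tool: Moves the arm, as the interface text tells. Its arguments: {"type":"object","properties":{"plan":{"type":"array"}},"required":["plan"]}

```bash
mkdir -p pics; python3 - <<'E'
from rig import *
import cv2,pickle
s=read_state(); print({k:s[k] for k in('time_s','eef_pos','eef_rot','force','opening')})
d={}
for n in('scene','top'):
    c=camera(n); d[n]=c; cv2.imwrite(f'pics/{n}0.png',c['frame'][:,:,::-1])
    print(n,c['fx'],c['fy'],c['cx'],c['cy'],c['position'],c['rotation'],[k for k in c])
pickle.dump(d,open('c0.pkl','wb'))
E
```

```text
{'time_s': 0.0, 'eef_pos': array([237.70081054, 631.7903401 , 403.98830551]), 'eef_rot': array([-9.82978431e-05,  1.78944556e-01,  9.83858991e-01, -5.67067356e-04]), 'force': array([ 0.33383532, -0.78408741, -0.44722454]), 'opening': 92.94578313335569}
scene 468.6085254372312 468.6085254372312 274.0379070856064 201.59197397735065 [ -63.97891047 -304.68171173  527.40320892] [ 0.74330089  0.39903651 -0.2554511  -0.47224822] ['frame', 'fx', 'fy', 'cx', 'cy', 'position', 'rotation']
top 470.1120825833246 470.1120825833246 274.67187376832914 210.90781989948553 [473.46984561  10.25405424 924.84556718] [ 0.7160216   0.03075661 -0.05683784 -0.69508026] ['frame', 'fx', 'fy', 'cx', 'cy', 'position', 'rotation']
```

View pics/top0.png

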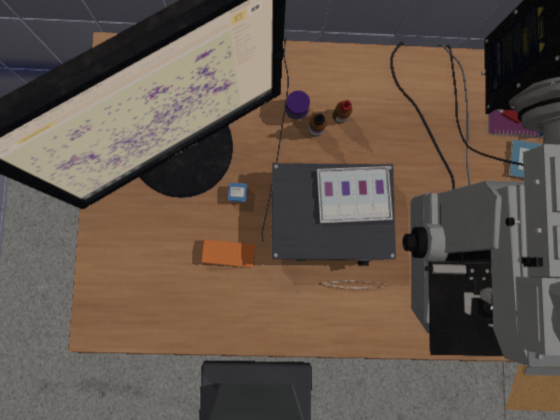

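View pics/scene0.png

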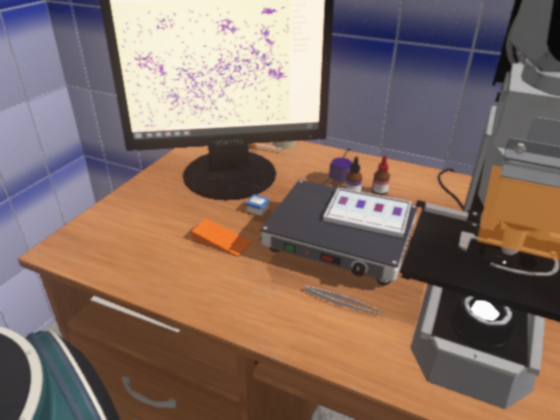

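The top view shows the plate corners at about (272,164), (394,164), (396,258) and (273,260), the orange wedge at (203–254, 241–267), the coverslips at (237,192) and the monitor base at about (182,150). In the scene view the wedge is at about (220,237). Next I turn these into positions.

```bash
cat >h.py <<'E'
import numpy as np,cv2
from scipy.spatial.transform import Rotation as R
def rot(q): return R.from_quat([q[1],q[2],q[3],q[0]])
def ray(c,uv,z):
    uv=np.atleast_2d(uv).astype(float)
    d=np.c_[(uv[:,0]-c['cx'])/c['fx'],-(uv[:,1]-c['cy'])/c['fy'],-np.ones(len(uv))]
    d=rot(c['rotation']).apply(d); p=np.array(c['position'])
    return p+d*((z-p[2])/d[:,2])[:,None]
def omask(f):
    h=cv2.cvtColor(f,cv2.COLOR_RGB2HSV); return h
def big(m):
    cs,_=cv2.findContours(m,cv2.RETR_EXTERNAL,cv2.CHAIN_APPROX_NONE); return max(cs,key=cv2.contourArea)
E
python3 - <<'E'
from h import *
import pickle
np.set_printoptions(precision=1,suppress=True)
d=pickle.load(open('c0.pkl','rb'))
for n in('top','scene'):
    c=d[n]; h=cv2.cvtColor(c['frame'],cv2.COLOR_RGB2HSV)
    print(n,'wood',h[300,200],'wedge',h[254,225] if n=='top' else h[237,220])
    m=cv2.inRange(h,(3,205,120),(13,255,255)); 
    m[:, 300:]=0; 
    k=big(m); print('area',cv2.contourArea(k),cv2.boundingRect(k))
    hull=cv2.convexHull(k); ap=cv2.approxPolyDP(hull,3,True)[:,0]
    print('wedge px',ap.tolist()); print(ray(c,ap,0)[:,:2], '\n z20\n',ray(c,ap,20)[:,:2])
c=d['top']; g=cv2.cvtColor(c['frame'],cv2.COLOR_RGB2HSV)
# plate: not wood (low saturation)
m=cv2.inRange(g,(0,0,0),(180,110,255)); m[:150]=0;m[275:]=0;m[:,:262]=0;m[:,402:]=0
m=cv2.morphologyEx(m,cv2.MORPH_OPEN,np.ones((9,9)))
k=big(m); r=cv2.minAreaRect(k); print('plate rect',r); bp=cv2.boxPoints(r);print(bp); P=ray(c,bp,60)[:,:2]; print(P, np.linalg.norm(np.diff(P,axis=0),axis=1))
print('base ctr',ray(c,(182,147),19)); 
print('screen corners top436', ray(c,[(285,0),(285,95),(82,205),(0,150)],436)[:,:2]);print(ray(c,[(285,95),(82,205)],94)[:,:2])
print('coverslip',ray(c,(237,192),22))
crop=c['frame'][140:290,180:420]; cv2.imwrite('pics/crop.png',cv2.resize(crop,None,fx=3.3,fy=3.3,interpolation=cv2.INTER_CUBIC)[:,:,::-1])
E
```

```text
top wood [ 13 119 131] wedge [ 12 174 163]Traceback (most recent call last):
  File "<stdin>", line 10, in <module>
  File "h.py", line 12, in big
    cs,_=cv2.findContours(m,cv2.RETR_EXTERNAL,cv2.CHAIN_APPROX_NONE); return max(cs,key=cv2.contourArea)
                                                                             ~~~^^^^^^^^^^^^^^^^^^^^^^^^
ValueError: max() iterable argument is empty
```

```bash
cat > m.py <<'E'
from h import *
import pickle
np.set_printoptions(precision=1,suppress=True)
d=pickle.load(open('c0.pkl','rb'))
for n in('top','scene'):
    c=d[n]; h=cv2.cvtColor(c['frame'],cv2.COLOR_RGB2HSV)
    r,b=c['frame'][...,0].astype(int),c['frame'][...,2].astype(int)
    y,x=(254,215) if n=='top' else (237,215)
    print(c['frame'][y,x-10:x+40:5].tolist())
    print(c['frame'][300,150:160:5].tolist())
    m=cv2.inRange(h,(3,195,100),(15,255,255)); m[:,300:]=0; m[:200]=0;m[280:]=0
    k=big(m); print('area',cv2.contourArea(k),cv2.boundingRect(k))
    ap=cv2.approxPolyDP(cv2.convexHull(k),2.5,True)[:,0]
    print('wedge px',ap.tolist()); print(np.c_[ray(c,ap,0)[:,:2],ray(c,ap,20)[:,:2]]); print(cv2.minAreaRect(k))
c=d['top']; g=cv2.cvtColor(c['frame'],cv2.COLOR_RGB2HSV)
m=cv2.inRange(g,(0,0,0),(180,85,255)); m[:150]=0;m[275:]=0;m[:,:262]=0;m[:,402:]=0
m=cv2.morphologyEx(m,cv2.MORPH_OPEN,np.ones((9,9)))
k=big(m); r=cv2.minAreaRect(k); print('plate rect',r); bp=cv2.boxPoints(r);P=ray(c,bp,60)[:,:2]; print(np.c_[bp,P], np.linalg.norm(np.diff(P,axis=0),axis=1))
print('base ctr',ray(c,(182,147),19)) 
print('screen z436', ray(c,[(285,95),(82,205)],436)[:,:2],'z94',ray(c,[(285,95),(82,205)],94)[:,:2])
print('coverslip',ray(c,(237,192),22))
crop=c['frame'][140:290,180:420]; cv2.imwrite('pics/crop.png',cv2.resize(crop,None,fx=3.3,fy=3.3,interpolation=cv2.INTER_CUBIC)[:,:,::-1])
E
python3 m.py
```

```text
[[164, 96, 52], [163, 95, 52], [159, 92, 51], [163, 95, 52], [163, 95, 52], [163, 94, 51], [163, 94, 51], [160, 92, 50], [105, 57, 29], [104, 56, 28]]
[[130, 95, 69], [131, 97, 70]]Traceback (most recent call last):
  File "m.py", line 12, in <module>
    k=big(m); print('area',cv2.contourArea(k),cv2.boundingRect(k))
  File "h.py", line 12, in big
    cs,_=cv2.findContours(m,cv2.RETR_EXTERNAL,cv2.CHAIN_APPROX_NONE); return max(cs,key=cv2.contourArea)
                                                                             ~~~^^^^^^^^^^^^^^^^^^^^^^^^
ValueError: max() iterable argument is empty
```

```bash
sed -i 's/(3,195,100),(15,255,255)/(3,150,60),(16,255,255)/' m.py; python3 m.py
```

```text
[[164, 96, 52], [163, 95, 52], [159, 92, 51], [163, 95, 52], [163, 95, 52], [163, 94, 51], [163, 94, 51], [160, 92, 50], [105, 57, 29], [104, 56, 28]]
[[130, 95, 69], [131, 97, 70]]
area 1191.0 (201, 239, 54, 29)
wedge px [[203, 240], [254, 244], [253, 265], [201, 262]]
[[527.4 116.4 526.2 114.1]
 [522.5  16.5 521.4  16.3]
 [481.5  17.1 481.3  16.9]
 [484.5 118.3 484.3 116. ]]
((227.6844482421875, 252.97132873535156), (52.60126876831055, 24.263578414916992), 5.19442892074585)
[[222, 110, 44], [238, 125, 50], [237, 125, 49], [235, 123, 48], [235, 123, 49], [237, 124, 49], [228, 113, 45], [144, 71, 33], [125, 78, 49], [122, 79, 51]]
[[194, 132, 86], [194, 133, 89]]
area 1353.0 (186, 217, 67, 40)
wedge px [[186, 238], [190, 229], [206, 217], [239, 232], [252, 242], [239, 256], [202, 248]]
[[482.2 126.4 461.5 110.1]
 [508.4 135.1 486.7 118.4]
 [554.4 128.7 531.  112.3]
 [539.4  47.6 516.6  34.3]
 [523.2  12.1 501.    0.1]
 [478.9  14.6 458.3   2.5]
 [470.2  84.5 449.9  69.7]]
((219.05572509765625, 239.2682342529297), (61.020164489746094, 31.338844299316406), 27.552810668945312)
plate rect ((333.0, 213.0), (100.0, 124.0), 90.0)
[[ 271.   163.   672.2  -10.9]
 [ 395.   163.   680.7 -246.2]
 [ 395.   263.   491.9 -245.3]
 [ 271.   263.   485.5  -16.1]] [235.5 188.8 229.3]
base ctr [[707.3 163.5  19. ]]
screen z436 [[661.4 -14.7]
 [534.4 192.4]] z94 [[792.9 -32.2]
 [577.1 319.8]]
coverslip [[621.1  52.5  22. ]]
```

View pics/crop.png

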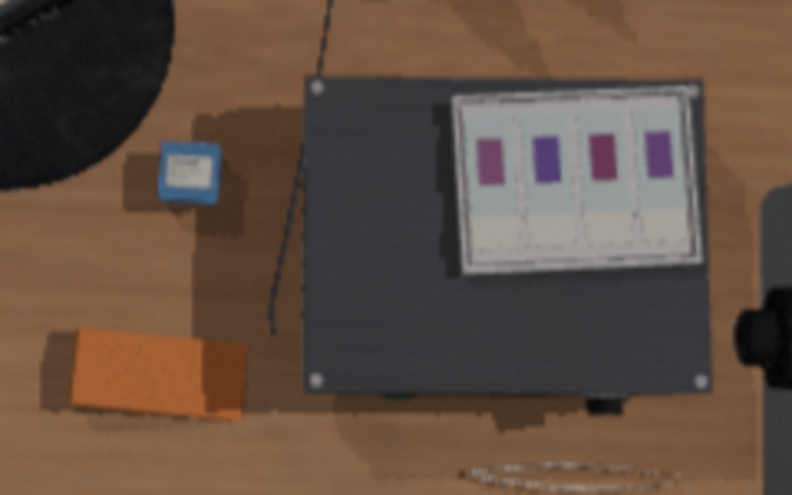

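The crop shows the plate corners at (272.4,163.6), (393,164.2), (395.5,258.8) and (272.1,259.1) in full-picture pixels. The wedge's thin end faces the housing, slightly in front of the corner screw.

```bash
python3 - <<'E'
from h import *
import pickle
np.set_printoptions(precision=1,suppress=True)
d=pickle.load(open('c0.pkl','rb')); c=d['top']
TL,TR,BR,BL=ray(c,[(272.4,163.6),(393,164.2),(395.5,258.8),(272.1,259.1)],60)[:,:2]
print(TL,TR,BR,BL)
src=np.array([[90,115],[90,-115],[-90,-115],[-90,115]]); dst=np.array([TL,TR,BR,BL])
# rigid fit
a=src;b=dst-dst.mean(0); H=a.T@b; th=np.arctan2(H[0,1]-H[1,0],H[0,0]+H[1,1])
Rm=np.array([[np.cos(th),-np.sin(th)],[np.sin(th),np.cos(th)]]); o=dst.mean(0)
print('yaw',th,'origin',o,'foot',o+Rm@[-70,95],'resid',(src@Rm.T+o-dst))
print('screws',ray(c,[(275.8,255.2),(276,166)],60)[:,:2])
print('back',ray(c,[(203,240),(201,262.5)],20)[:,:2],'tip',ray(c,[(254,244),(253,266)],2)[:,:2])
E
```

```text
[671.1 -13.5] [ 678.2 -242.3] [ 499.7 -246.3] [492.7 -18. ]
yaw 0.028002064972684825 origin [ 585.4 -130. ] foot [512.8 -37. ] resid [[ 1.1  1. ]
 [ 0.4 -0.1]
 [-1.  -1.2]
 [-0.5  0.4]]
screws [[500.  -24.5]
 [666.8 -20.4]]
back [[526.2 114.1]
 [483.3 115.9]] tip [[522.4  16.4]
 [479.6  17. ]]
```

Call:
drive_tool:
  plan:
    - {"hand":1,"slide":[0,0,0],"twist":[0,0,0]}

```text
time_s: 0.18
eef_pos: [237.7, 631.8, 404.3]
eef_rot: [-0.0, 0.179, 0.984, -0.0]
force: [1.0, 0.3, 0.1]
opening: 89.7
grasp_force: 0.0
```

Call:
drive_tool:
  plan:
    - {"hand":1,"slide":[0,0,0],"twist":[0,0,6.64]}
    - {"hand":1,"slide":[0,0,0],"twist":[0,0,6.64]}
    - {"hand":1,"slide":[0,0,0],"twist":[0,0,6.64]}
    - {"hand":1,"slide":[0,0,0],"twist":[0,0,6.64]}
    - {"hand":1,"slide":[0,0,0],"twist":[0,0,6.64]}
    - {"hand":1,"slide":[0,0,0],"twist":[0,0,6.64]}
    - {"hand":1,"slide":[0,0,0],"twist":[0,0,6.64]}
    - {"hand":1,"slide":[0,0,0],"twist":[0,0,6.64]}
    - {"hand":1,"slide":[0,0,0],"twist":[0,0,6.64]}
    - {"hand":1,"slide":[0,0,0],"twist":[0,0,6.64]}

```text
time_s: 1.02
eef_pos: [237.6, 631.8, 404.5]
eef_rot: [0.0, 0.691, 0.723, -0.0]
force: [0.4, -0.1, -0.0]
opening: 24.4
grasp_force: 0.0
```

Call:
drive_tool:
  plan:
    - {"hand":1,"slide":[-3,0.8,0],"twist":[0,0,0]}
    - {"hand":1,"slide":[-3,0.8,0],"twist":[0,0,0]}
    - {"hand":1,"slide":[-3,0.8,0],"twist":[0,0,0]}
    - {"hand":1,"slide":[-3,0.8,0],"twist":[0,0,0]}
    - {"hand":1,"slide":[-3,0.8,0],"twist":[0,0,0]}
    - {"hand":1,"slide":[-3,0.8,0],"twist":[0,0,0]}
    - {"hand":1,"slide":[-3,0.8,0],"twist":[0,0,0]}
    - {"hand":1,"slide":[-3,0.8,0],"twist":[0,0,0]}
    - {"hand":1,"slide":[-3,0.8,0],"twist":[0,0,0]}
    - {"hand":1,"slide":[-3,0.8,0],"twist":[0,0,0]}
    - {"hand":1,"slide":[-3,0.8,0],"twist":[0,0,0]}

```text
time_s: 1.93
eef_pos: [342.8, 305.4, 404.7]
eef_rot: [0.0, 0.688, 0.725, 0.0]
force: [0.4, 0.4, 0.3]
opening: 0.8
grasp_force: 0.0
```

Call:
drive_tool:
  plan:
    - {"hand":1,"slide":[-2.7,2.53,0],"twist":[0,0,0]}
    - {"hand":1,"slide":[-2.7,2.53,0],"twist":[0,0,0]}
    - {"hand":1,"slide":[-2.7,2.53,0],"twist":[0,0,0]}
    - {"hand":1,"slide":[-2.7,2.53,0],"twist":[0,0,0]}
    - {"hand":1,"slide":[-2.7,2.53,0],"twist":[0,0,0]}
    - {"hand":1,"slide":[-2.7,2.53,0],"twist":[0,0,0]}
    - {"hand":1,"slide":[0,0,3],"twist":[0,0,0]}
    - {"hand":1,"slide":[0,0,4],"twist":[0,0,0]}
    - {"hand":1,"slide":[0,0,3],"twist":[0,0,0]}
    - {"hand":1,"slide":[0,0,0],"twist":[0,0,0]}

```text
time_s: 2.77
eef_pos: [501.8, 152.4, 298.5]
eef_rot: [-0.002, 0.689, 0.725, -0.004]
force: [-0.1, -0.1, -2.1]
opening: 0.5
grasp_force: 0.0
```

```bash
python3 - <<'E'
from rig import *
import cv2,pickle
s=read_state(); print(s['eef_pos'],s['eef_rot'],s['force'])
w=camera('wrist'); cv2.imwrite('pics/wrist1.png',w['frame'][:,:,::-1])
pickle.dump((s,w),open('w1.pkl','wb')); print(w['T_tool_cam'],w['fx'],w['cx'],w['cy'])
E
```

```text
[501.75334904 152.36398649 298.48359091] [-0.00223339  0.68865746  0.72507467 -0.00355503] [-0.11849126 -0.13935694 -2.11366883]
[[ 1.23493882e-03  9.59776354e-01  2.80762935e-01  7.90718787e+01]
 [ 9.99998908e-01 -9.57273386e-04 -1.12610701e-03 -8.04240395e-01]
 [-8.12043998e-04  2.80764019e-01 -9.59776488e-01  1.95207025e+01]
 [ 0.00000000e+00  0.00000000e+00  0.00000000e+00  1.00000000e+00]] 325.19226210127806 275.51665498089517 206.73616875190004
```

View pics/wrist1.png

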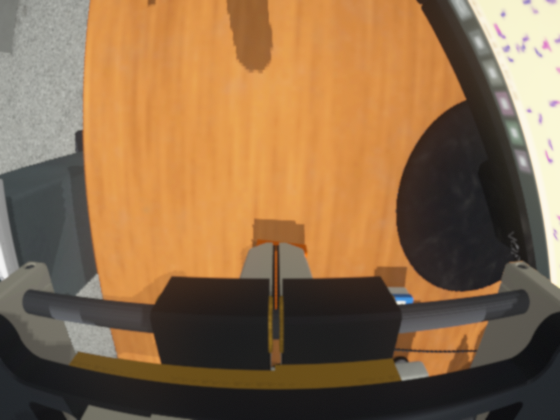

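The wrist view shows the wedge's back edge at (253–305, 245), centred on the closed fingers at about column 277, with the monitor well off to the right. I now descend behind the wedge.

Call:
drive_tool:
  plan:
    - {"hand":1,"slide":[0,0,3],"twist":[0,0,0]}
    - {"hand":1,"slide":[0,0,3],"twist":[0,0,0]}
    - {"hand":1,"slide":[0,0,2],"twist":[0,0,0]}
    - {"hand":1,"slide":[0,0,1.4],"twist":[0,0,0]}
    - {"hand":1,"slide":[0,0,0.7],"twist":[0,0,0]}
    - {"hand":1,"slide":[0,0,0.2],"twist":[0,0,0]}
    - {"hand":1,"slide":[-0.6,0,0],"twist":[0,0,0]}
    - {"hand":1,"slide":[-0.6,0,0],"twist":[0,0,0]}
    - {"hand":1,"slide":[-0.6,0,0],"twist":[0,0,0]}
    - {"hand":1,"slide":[0,0,0],"twist":[0,0,0]}

```text
time_s: 3.65
eef_pos: [504.0, 133.9, 202.8]
eef_rot: [0.0, 0.689, 0.725, 0.0]
force: [-0.2, -0.5, 0.8]
opening: 0.5
grasp_force: 0.0
```

Call:
drive_tool:
  plan:
    - {"hand":1,"slide":[-0.4,0,0],"twist":[0,0,0]}
    - {"hand":1,"slide":[-0.4,0,0],"twist":[0,0,0]}
    - {"hand":1,"slide":[-0.4,0,0],"twist":[0,0,0]}
    - {"hand":1,"slide":[-0.4,0,0],"twist":[0,0,0]}
    - {"hand":1,"slide":[-0.4,0,0],"twist":[0,0,0]}
    - {"hand":1,"slide":[-0.4,0,0],"twist":[0,0,0]}
    - {"hand":1,"slide":[-0.4,0,0],"twist":[0,0,0]}
    - {"hand":1,"slide":[-0.4,0,0],"twist":[0,0,0]}
    - {"hand":1,"slide":[-0.4,0,0],"twist":[0,0,0]}
    - {"hand":1,"slide":[0,0,0],"twist":[0,0,0]}

```text
time_s: 4.48
eef_pos: [505.6, 98.4, 201.7]
eef_rot: [0.0, 0.689, 0.725, -0.0]
force: [-0.3, 0.2, -0.3]
opening: 0.7
grasp_force: 0.0
```

```bash
python3 - <<'E'
from rig import *
from h import *
s=read_state(); print(s['time_s'],s['eef_pos'],s['eef_rot'],s['force'])
c=camera('top'); f=c['frame'][180:300,150:330]; cv2.imwrite('pics/top2.png',cv2.resize(f,None,fx=4,fy=4,interpolation=cv2.INTER_CUBIC)[:,:,::-1])
E
```

```text
4.4833 [505.59394869  98.39005479 201.72016238] [ 3.57494545e-05  6.88580238e-01  7.25160150e-01 -1.09512359e-04] [-0.30378361  0.21538778 -0.32386977]
```

View pics/top2.png

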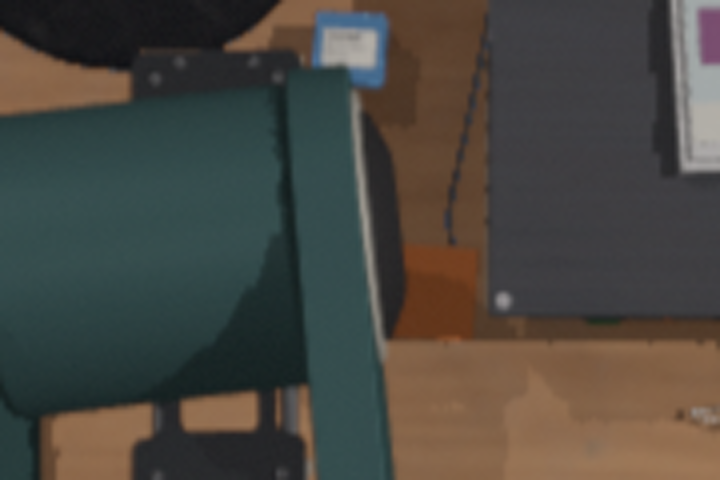

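The crop shows the wedge's thin end at about (268.8,241.7)–(267.8,265), just short of the housing and square to it. The fingertips are rather high at about 16 mm, so I back off, lower them and push on.

Call:
drive_tool:
  plan:
    - {"hand":1,"slide":[0.5,0,0],"twist":[0,0,0]}
    - {"hand":1,"slide":[0,-0.2,0.5],"twist":[0,0,0]}
    - {"hand":1,"slide":[0,-0.2,0.4],"twist":[0,0,0]}
    - {"hand":1,"slide":[0,0,0],"twist":[0,0,0]}
    - {"hand":1,"slide":[-0.4,0,0],"twist":[0,0,0]}
    - {"hand":1,"slide":[-0.3,0,0],"twist":[0,0,0]}
    - {"hand":1,"slide":[-0.3,0,0],"twist":[0,0,0]}
    - {"hand":1,"slide":[-0.3,0,0],"twist":[0,0,0]}
    - {"hand":1,"slide":[-0.3,0,0],"twist":[0,0,0]}
    - {"hand":1,"slide":[0,0,0],"twist":[0,0,0]}

```text
time_s: 5.37
eef_pos: [502.2, 87.3, 192.8]
eef_rot: [0.0, 0.689, 0.725, 0.0]
force: [0.1, -0.2, -0.0]
opening: 0.3
grasp_force: 0.0
```

Call:
drive_tool:
  plan:
    - {"hand":1,"slide":[-0.4,0,0],"twist":[0,0,0]}
    - {"hand":1,"slide":[-0.4,0,0],"twist":[0,0,0]}
    - {"hand":1,"slide":[-0.4,0,0],"twist":[0,0,0]}
    - {"hand":1,"slide":[-0.3,0,0],"twist":[0,0,0]}
    - {"hand":1,"slide":[0,0,0],"twist":[0,0,0]}

```text
time_s: 5.78
eef_pos: [503.0, 72.3, 192.8]
eef_rot: [0.0, 0.689, 0.725, -0.0]
force: [0.6, -0.1, 1.0]
opening: 0.3
grasp_force: 0.0
```

```bash
python3 - <<'E'
from rig import *
from h import *
s=read_state(); print(s['time_s'],s['eef_pos'],s['eef_rot'],s['force'],s['ft_torque'])
c=camera('scene'); f=c['frame'][170:290,150:330]; cv2.imwrite('pics/sc3.png',cv2.resize(f,None,fx=4,fy=4,interpolation=cv2.INTER_CUBIC)[:,:,::-1])
E
```

```text
5.7833 [502.96466038  72.2605978  192.75038202] [ 4.04844211e-05  6.88630601e-01  7.25112331e-01 -4.05820861e-05] [ 0.603334   -0.11603129  0.96379921] [-0.0599384   0.07701036 -0.01120911]
```

View pics/sc3.png

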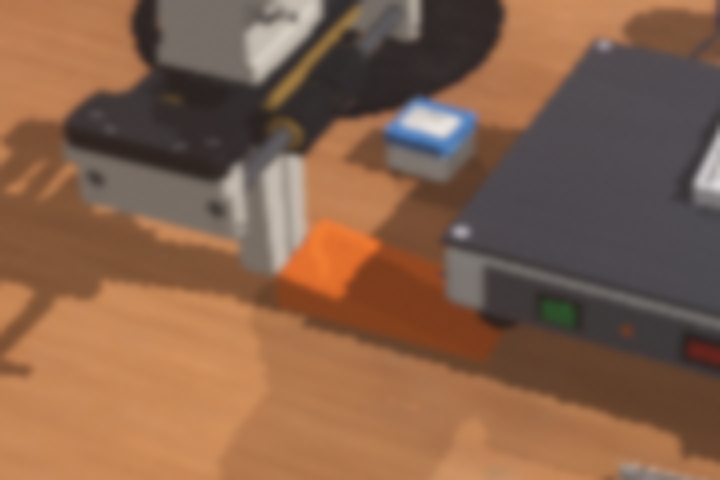

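The scene crop shows the wedge entering under the corner. The front corner of its thin end is at about (271.7,260) and the front edge at the back at about (220,246). I check its lateral line and average the forces.

```bash
cat > fr.py <<'E'
from rig import *
from h import *
np.set_printoptions(precision=2,suppress=True)
def avg(n=5):
    F=[];T=[]
    for i in range(n):
        s=read_state(); F.append(s['force']); T.append(s['ft_torque']); camera('top')
    print(round(s['time_s'],2),s['eef_pos'],'F',np.mean(F,0),'T',np.mean(T,0))
if __name__=='__main__': avg()
E
python3 - <<'E'
from fr import *
avg()
c=camera('scene'); print(ray(c,[(150+487/4,170+360/4),(150+280/4,170+305/4)],0))
print('plate corner',ray(c,(150+445/4,170+245/4),60))
E
```

```text
6.03 [502.92  72.93 192.73] F [-0.13 -0.13  0.22] T [-0.05  0.07  0.01]
[[493.56 -41.4    0.  ]
 [488.04  58.1    0.  ]]
plate corner [[488.28 -24.7   60.  ]]
```

Aligned (edge direction 0.055, centred within a few mm). Pushing on.

Call:
drive_tool:
  plan:
    - {"hand":1,"slide":[-0.25,0,0],"twist":[0,0,0]}
    - {"hand":1,"slide":[-0.25,0,0],"twist":[0,0,0]}
    - {"hand":1,"slide":[-0.25,0,0],"twist":[0,0,0]}
    - {"hand":1,"slide":[-0.25,0,0],"twist":[0,0,0]}
    - {"hand":1,"slide":[-0.2,0,0],"twist":[0,0,0]}

```text
time_s: 6.55
eef_pos: [503.6, 60.5, 192.7]
eef_rot: [-0.0, 0.689, 0.725, -0.0]
force: [0.1, -0.1, 0.6]
opening: 0.7
grasp_force: 0.1
```

```bash
python3 fr.py
```

```text
6.75 [503.57  60.76 192.76] F [-0.06  0.08  0.16] T [-0.05  0.06 -0.  ]
```

Call:
drive_tool:
  plan:
    - {"hand":1,"slide":[-0.15,0,0],"twist":[0,0,0]}
    - {"hand":1,"slide":[-0.15,0,0],"twist":[0,0,0]}

```text
time_s: 6.97
eef_pos: [503.7, 57.9, 192.7]
eef_rot: [-0.0, 0.688, 0.725, 0.0]
force: [-0.3, 1.4, 0.6]
opening: 0.6
grasp_force: 0.8
```

```bash
python3 fr.py
```

```text
7.17 [503.71  57.81 192.72] F [-0.    0.53  0.06] T [ 0.02  0.08 -0.01]
```

Call:
drive_tool:
  plan:
    - {"hand":1,"slide":[-0.1,0,0],"twist":[0,0,0]}
    - {"hand":1,"slide":[-0.1,0,0],"twist":[0,0,0]}

```text
time_s: 7.38
eef_pos: [503.8, 56.0, 192.7]
eef_rot: [-0.0, 0.688, 0.725, 0.0]
force: [-0.2, 4.1, 0.4]
opening: 0.1
grasp_force: 2.2
```

```bash
python3 fr.py
```

```text
7.58 [503.82  55.88 192.76] F [-0.63  3.2   0.04] T [0.51 0.11 0.03]
```

Call:
drive_tool:
  plan:
    - {"hand":1,"slide":[-0.1,0,0],"twist":[0,0,0]}
    - {"hand":1,"slide":[0,0,0],"twist":[0,0,0]}

```text
time_s: 7.8
eef_pos: [503.9, 54.9, 192.8]
eef_rot: [-0.0, 0.688, 0.725, 0.0]
force: [-0.9, 4.5, 0.5]
opening: 0.4
grasp_force: 2.1
```

```bash
python3 fr.py
```

```text
8.0 [503.87  54.9  192.75] F [-0.55  4.23  0.09] T [ 0.72  0.12 -0.  ]
```

Snug (about 4 N at the fingertips, only about 1 mm beyond 3 N). I now back off, rise and move over the test spot.

Call:
drive_tool:
  plan:
    - {"hand":1,"slide":[1,0,0],"twist":[0,0,0]}
    - {"hand":1,"slide":[1,0,0],"twist":[0,0,0]}
    - {"hand":1,"slide":[0,0,-2],"twist":[0,0,0]}
    - {"hand":1,"slide":[0,0,-3],"twist":[0,0,0]}
    - {"hand":1,"slide":[0,0,-3],"twist":[0,0,0]}
    - {"hand":1,"slide":[0,0,0],"twist":[0,0,0]}
    - {"hand":1,"slide":[-2.8,0.1,0],"twist":[0,0,0]}
    - {"hand":1,"slide":[-2.8,0.1,0],"twist":[0,0,0]}
    - {"hand":1,"slide":[-2.8,0.1,0],"twist":[0,0,0]}
    - {"hand":1,"slide":[-2.8,0.1,0],"twist":[0,0,0]}
    - {"hand":1,"slide":[0,0,0],"twist":[0,0,0]}
    - {"hand":1,"slide":[0,0,0],"twist":[0,0,0]}

```text
time_s: 9.05
eef_pos: [512.7, -37.2, 272.4]
eef_rot: [-0.0, 0.689, 0.725, -0.0]
force: [0.2, 0.6, 0.7]
opening: 0.4
grasp_force: 0.0
```

```bash
python3 - <<'E'
from fr import *
avg(3)
c=camera('scene'); f=c['frame'][170:290,150:330]; cv2.imwrite('pics/sc4.png',cv2.resize(f,None,fx=4,fy=4,interpolation=cv2.INTER_CUBIC)[:,:,::-1])
E
```

```text
9.15 [512.67 -36.05 272.52] F [0.26 0.23 0.1 ] T [-0.09  0.09  0.03]
```

View pics/sc4.png

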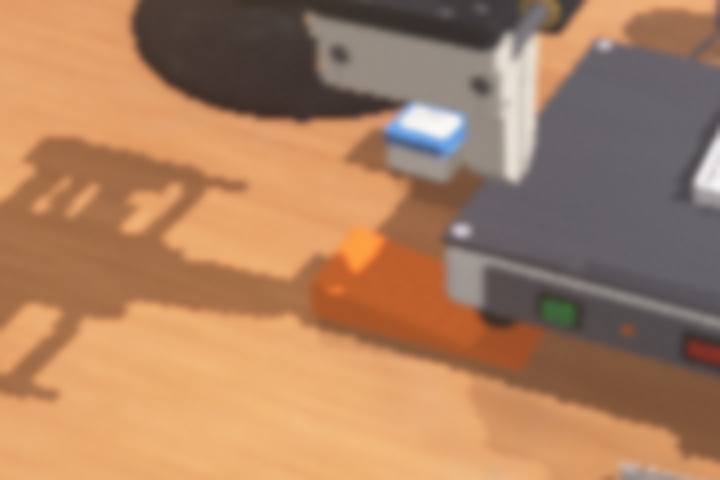

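The wedge sits in place under the corner, its back corner at crop (315,300) and its tip at (535,365); the warmer hasn't moved, and the fingers hang above the plate. Pressing next.

Call:
drive_tool:
  plan:
    - {"hand":1,"slide":[0,0,0.8],"twist":[0,0,0]}
    - {"hand":1,"slide":[0,0,0.7],"twist":[0,0,0]}
    - {"hand":1,"slide":[0,0,0.4],"twist":[0,0,0]}
    - {"hand":1,"slide":[0,0,0.2],"twist":[0,0,0]}
    - {"hand":1,"slide":[0,0,0.1],"twist":[0,0,0]}
    - {"hand":1,"slide":[0,0,0.1],"twist":[0,0,0]}
    - {"hand":1,"slide":[0,0,0],"twist":[0,0,0]}

```text
time_s: 9.83
eef_pos: [512.7, -36.8, 249.7]
eef_rot: [0.0, 0.688, 0.725, -0.0]
force: [0.3, -0.3, -0.3]
opening: 0.2
grasp_force: 0.0
```

```bash
python3 fr.py
```

```text
10.03 [512.71 -36.86 249.98] F [0.28 0.16 0.09] T [-0.07  0.06 -0.01]
```

Call:
drive_tool:
  plan:
    - {"hand":1,"slide":[0,0,0.1],"twist":[0,0,0]}
    - {"hand":1,"slide":[0,0,0.1],"twist":[0,0,0]}
    - {"hand":1,"slide":[0,0,0.1],"twist":[0,0,0]}
    - {"hand":1,"slide":[0,0,0],"twist":[0,0,0]}

```text
time_s: 10.42
eef_pos: [512.6, -36.8, 246.5]
eef_rot: [-0.0, 0.688, 0.725, -0.0]
force: [-1.1, 1.0, -0.4]
opening: 0.3
grasp_force: 0.0
```

Call:
drive_tool:
  plan:
    - {"hand":1,"slide":[0,0,0.06],"twist":[0,0,0]}
    - {"hand":1,"slide":[0,0,0],"twist":[0,0,0]}

```text
time_s: 10.58
eef_pos: [512.7, -36.8, 246.2]
eef_rot: [-0.0, 0.688, 0.725, 0.0]
force: [-0.4, 1.2, 0.3]
opening: 0.4
grasp_force: 0.3
```

```bash
python3 fr.py
```

```text
10.78 [512.66 -36.8  246.19] F [-0.37  0.52  0.59] T [-0.03  0.13  0.01]
```

Call:
drive_tool:
  plan:
    - {"hand":1,"slide":[0,0,0.05],"twist":[0,0,0]}
    - {"hand":1,"slide":[0,0,0],"twist":[0,0,0]}

```text
time_s: 11.0
eef_pos: [512.7, -36.8, 246.0]
eef_rot: [0.0, 0.688, 0.725, 0.0]
force: [-2.8, 0.7, 5.4]
opening: 0.7
grasp_force: 2.9
```

```bash
python3 fr.py
```

```text
11.2 [512.68 -36.8  246.07] F [-3.15  0.35  5.97] T [0.05 0.62 0.  ]
```

Call:
drive_tool:
  plan:
    - {"hand":1,"slide":[0,0,0.05],"twist":[0,0,0]}
    - {"hand":1,"slide":[0,0,0],"twist":[0,0,0]}

```text
time_s: 11.42
eef_pos: [512.7, -36.8, 246.0]
eef_rot: [0.0, 0.688, 0.725, 0.0]
force: [-6.2, 1.0, 10.9]
opening: 0.7
grasp_force: 5.4
```

```bash
python3 fr.py
```

```text
11.62 [512.69 -36.79 245.96] F [-6.06  0.71 10.53] T [ 0.12  1.13 -0.02]
```

About 10.5 N with less than 0.3 mm of dip, so the corner is carried. I take the hand away and look.

Call:
drive_tool:
  plan:
    - {"hand":1,"slide":[0,0,-0.1],"twist":[0,0,0]}
    - {"hand":1,"slide":[0,0,-0.5],"twist":[0,0,0]}
    - {"hand":1,"slide":[0,0,-2],"twist":[0,0,0]}
    - {"hand":1,"slide":[0,0,-3],"twist":[0,0,0]}
    - {"hand":1,"slide":[0,0,-4],"twist":[0,0,0]}
    - {"hand":1,"slide":[0,0,-4],"twist":[0,0,0]}
    - {"hand":1,"slide":[0,0,-2],"twist":[0,0,0]}
    - {"hand":1,"slide":[0,0,0],"twist":[0,0,0]}
    - {"hand":1,"slide":[0,0,0],"twist":[0,0,0]}

```text
time_s: 12.42
eef_pos: [512.6, -36.8, 402.3]
eef_rot: [0.001, 0.688, 0.725, 0.001]
force: [0.4, -0.5, -1.1]
opening: 0.4
grasp_force: 0.0
```

```bash
python3 - <<'E'
from fr import *
avg(2)
c=camera('scene'); f=c['frame'][140:320,170:430]; cv2.imwrite('pics/sc5.png',cv2.resize(f,None,fx=3,fy=3,interpolation=cv2.INTER_CUBIC)[:,:,::-1])
import pickle; o=pickle.load(open('c0.pkl','rb'))['scene']
# shift of the warmer's front panel between start and now
a=cv2.cvtColor(o['frame'],cv2.COLOR_RGB2GRAY)[225:280,270:415].astype(np.float32);b=cv2.cvtColor(c['frame'],cv2.COLOR_RGB2GRAY)[225:280,270:415].astype(np.float32)
print('shift px',cv2.phaseCorrelate(a,b))
E
```

```text
12.47 [512.58 -36.8  400.77] F [ 0.03  0.03 -0.49] T [-0.07  0.07 -0.01]
shift px ((0.01927683979276651, -0.07715005045135825), 1.001408669895596)
```

View pics/sc5.png

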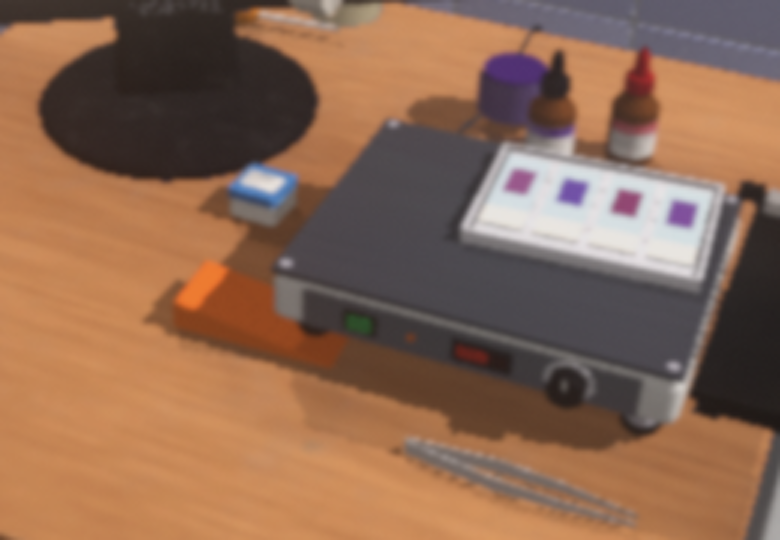

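The picture shows the wedge under the short foot at crop (310,330). The warmer's front panel has shifted less than 0.1 px, and the tray, box and forceps are in place.

```bash
python3 -c "
from rig import *
print(sign_off())"
```

```text
the job is handed in; nothing more can be done
None
```

The wedge is snug under the front-left foot, the corner held with under 0.3 mm of dip under a 10.5 N press, the warmer and everything else stayed in place, and the job is handed in; the last push reached about 4 N, slightly over your 2 to 3 N snug range, and sign-off returned no verdict.

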